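Rack the paint bottles in reverse order

TASK

Move the four paint bottles from the drying board into the carrying rack, one to a pocket, in reverse order: the one that stood nearest the drying board's handle goes in the pocket farthest from the rack's handle, and so on, down to the one that stood farthest from the board's handle, which goes in the pocket nearest the rack's handle. Keep every bottle upright all the way, and leave each standing flat on its pocket floor.

Things in the scene. Friction and masses are not known exactly. Their poses are not given: they have to be found in the camera images.
- board: drying board the bottles stand on at the start: flat dark brown wooden paddle 262 x 78 mm, 10 mm thick, fixed, with a 54 mm long tongue handle 8 mm thick at one short end. Origin at the underside, at the centre of the 262 mm part; x along the row, the handle at the -x end. On it, on four cork discs, the row of bottles at x = -96, -32, 32, 96 mm (y = 0); any bottle may be at any place.
- rack: carrying rack, empty at the start: pale plywood paddle 262 x 70 mm, fixed, with the same tongue handle at one short end. Origin at the underside, at the centre of the 262 mm part; x along the row, the handle at the -x end. Four square pockets 58 x 58 mm, centres at x = -96, -32, 32, 96 mm (y = 0); pocket floors 8 mm above the underside, walls 6 mm thick, rising 6 mm above the floors (14 mm over the table).
- wide_mid (a point): wide round paint pot, white with a flat grey screw lid: body 40 mm across, lid 42 mm across (the top 16 mm), 58 mm high in all. About 30 to 90 g, loose. Point at its centre, half-way up; z up its axis.
- slim_mid (a point): slim round bottle, white with a pointed grey nozzle: body 30 mm across and straight up to 48 mm, nozzle above, 72 mm high in all. About 30 to 90 g, loose. Point at its centre, half-way up; z up its axis.
- square_mid (a point): square bottle, white with a small round grey cap: body 34 x 34 mm and 50 mm high, cap 24 mm across, 62 mm high in all; stands with its flat sides along and across the row; x and y square to its sides. About 30 to 90 g, loose. Point at its centre, half-way up; z up its axis.
- shoulder_mid (a point): round bottle with sloping shoulders, white with a small round grey cap: body 38 mm across and straight up to 44 mm, cap 18 mm across, 68 mm high in all. About 30 to 90 g, loose. Point at its centre, half-way up; z up its axis.
- disc_wide: fixed cork disc, 54 mm across, 4 mm thick, on the drying board under the wide pot at the start (it stays there and marks where that one stood). Origin at the centre of its underside.
- disc_slim: fixed cork disc, 54 mm across, 4 mm thick, on the drying board under the slim bottle at the start (it stays there and marks where that one stood). Origin at the centre of its underside.
- disc_square: fixed cork disc, 54 mm across, 4 mm thick, on the drying board under the square bottle at the start (it stays there and marks where that one stood). Origin at the centre of its underside.
- disc_shoulder: fixed cork disc, 54 mm across, 4 mm thick, on the drying board under the shouldered bottle at the start (it stays there and marks where that one stood). Origin at the centre of its underside.
Mind the look-alikes: they are no part of the job. Leave any yellow look-alike of the part that bears shoulder_mid alone.

How it is judged:
By the outcome, as a careful person would: the job done as asked, in the order asked, and still so for the second after the job is handed in, with the robot touching nothing.
It also fails if it takes over 112 s, if anything falls off the work surface, if the arm or the gripper's body presses on something with over 40 N, if the wrist force passes 120 N, or if a joint passes its speed limit or range.

ROBOT

A 6-joint arm with a two-finger parallel gripper is mounted at the origin on the work surface. World frame = base frame: x ahead of the robot, y to its left, z up, the work surface at z = 0. Lengths are in mm, angles in rad, forces in N, time in s.
With the tool pointing down it reaches from about 425 to 950 mm from the base axis. Payload 3.5 kg.
Tool frame: the origin (TCP) lies at the very end of the fingers, on their centre line; the grasp point (between the pads) lies behind it (ctrl.grip_depth is the z of the grasp point in the tool frame, in mm); z points along the fingers, x is the direction in which the jaws open and shut, and the axes are right-handed (so a half turn about z gives the same grasp; the last joint's range is limited). The gripper opens to 85 mm and grips with 20 to 120 N. Pads are 22 mm wide; open, the fingers measure 114 mm over their backs; the gripper's body (76 mm by 85 mm) begins 54 mm behind the grasp point. The pads swing forward as they close: fully open they stand 13 mm farther back than shut.
Start: joints at [-1.428, 0.286, 1.577, -0, 1.279, -0.15], TCP at [194.852, -646.25, 231.325] pointing down, gripper open.
Joint ranges: [-2.77, 2.77], [-0.9, 2.22], [0.21, 2.48], [-1.53, 4.67], [0.24, 2.81], [-2.84, 2.84]. Speed limits (rad/s): [2.79, 2.79, 3.14, 3.14, 3.14, 3.14].

INTERFACE

Orientations are given as a rotation vector (axis times angle).
In Python, from station import ctrl, cams gives the robot as it stands.
- The arm moves only by the tool move_arm, never from a script. Its argument "commands" is one flat list of numbers, 4 for each row, row after row: the shift along the tool's x, y, z in m, then the turn about the tool's z in degrees. A call has exactly 5 rows; each row shifts and turns the commanded pose from where the row before left it, along the tool's axes as they then stand; what a row does not reach is not made up. A row lasts 1/10 s, in which the tool goes at most 50 mm and 8.59 degrees, less where a joint would pass 70% of its speed; a pose out of reach is approached as far as the arm can. A call with a gripper value outside its range is refused whole. "hand" is the finger opening in m, from 0 to 0.0854, set as the call begins (left out, the last holds). The fingers move at their own pace and stop on an object; "newtons" is the grip in N (left out, the last holds). Time passes only in rows, so rows that do not move let the fingers close, or fill a call up. It gives the time, the measured TCP pose, the force and the opening at its end, in the units of the state.
- ctrl.get_obs(): the state, without advancing time (a new reading comes with each control period).
- cams.capture(name): name is "scene" or "top" or "wrist"; returns a dict with "color" (420x560x3 uint8, red, green, blue), "intrinsics" (3x3 intrinsics, pixels), "rvec" (rotation vector, rad) and "tvec" (3), from world to camera coordinates, as OpenCV has them. Camera axes: x right, y down, z forward; pixel columns grow to the right and rows downward; lengths in mm; the calibration is good to about 2 mm. A picture is of the moment at which its call begins. There is no depth.
- ctrl.hand_in(): hands the job in, once; it reports no verdict.
The state is a dict: "time": time; "joint_positions": joint angles; "joint_velocities": joint speeds; "effort": joint torques, N m; "tcp_pos": TCP position; "tool_rot": TCP orientation; "ft_force": force on the tool from outside, world axes, zero at the start; "wrist_torque": the same for the moment, N m; "width": finger opening in mm.
Only numpy, scipy, OpenCV 4.12 (cv2) and the standard library are available. Lean on these libraries where they do the work, as an engineer would, in place of code of your own. Each camera call takes 0.05 s, during which the arm holds its last target.

## Working session

There is one attempt and no reset: what is moved stays moved. The work goes in short steps, Python scripts to look and compute and a tool call to move; the robot and the scene stay as the last step left them, time stands still between calls to the robot, and variables do not carry over. Pictures are saved under pics/ and viewed, and the job is handed in when it is done.

Besides the shell and the picture viewer there is one more tool, called after "Call:" by a JSON object that holds its "name" and its "arguments", one argument or row to a line. move_arm: Moves the arm, as the interface text tells. Its arguments: {"type":"object","properties":{"commands":{"type":"array"},"hand":{"type":"number"},"newtons":{"type":"number"}},"required":["commands"]}

```bash
mkdir -p pics; ls; python3 - <<'E'
from station import ctrl,cams
import cv2
o=ctrl.get_obs();print(o['time'],o['tcp_pos'],o['tool_rot'],o['width'],ctrl.grip_depth)
for n in ["scene","top","wrist"]:
    c=cams.capture(n);cv2.imwrite(f"pics/{n}0.png",c["color"][:,:,::-1]);print(n,c["rvec"],c["tvec"],c["intrinsics"])
E
```

```text
pics
0.0 [ 194.75375971 -645.605459    229.91880767] [-2.52035762  1.87262553  0.00262889] 85.51153885991033 -18.700000000000003
scene [ 1.58068753  2.14913118 -0.73526725] [ 154.08713011 -409.13518322 1302.11692688] [[494.48637157   0.         279.49250151]
 [  0.         494.48637157 207.41067632]
 [  0.           0.           1.        ]]
top [ 2.12784821 -2.18111616  0.08904932] [  39.39780943  567.00658915 1030.20274055] [[446.20266165   0.         269.529715  ]
 [  0.         446.20266165 210.20125304]
 [  0.           0.           1.        ]]
wrist [-2.32985962  1.72956568  0.25199952] [-672.2701006   -37.37377865  378.58033298] [[299.70411712   0.         279.88787862]
 [  0.         299.70411712 207.28137145]
 [  0.           0.           1.        ]]
```

View pics/scene0.png

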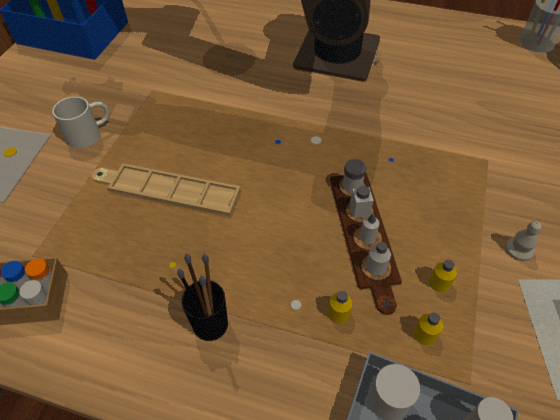

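View pics/top0.png

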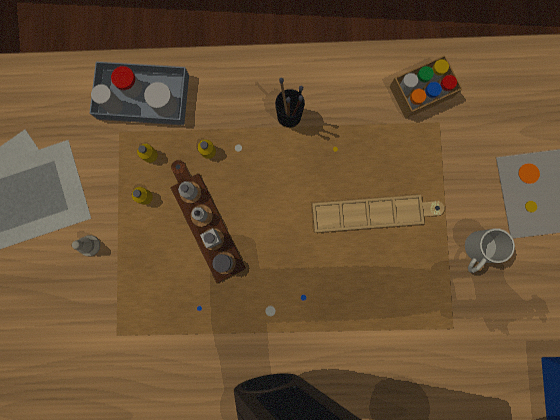

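View pics/wrist0.png

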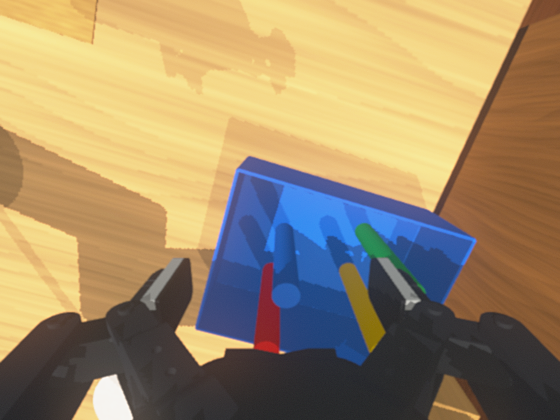

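```bash
python3 - <<'E'
import cv2,numpy as np
a=cv2.imread('pics/scene0.png')[150:320,310:480];b=cv2.imread('pics/top0.png')
a=cv2.resize(a,(600,600),interpolation=cv2.INTER_CUBIC);b1=cv2.resize(b[150:290,160:255],None,fx=4,fy=4,interpolation=cv2.INTER_CUBIC)
b2=cv2.resize(b[180:250,300:450],None,fx=4,fy=4,interpolation=cv2.INTER_CUBIC)
cv2.imwrite('pics/a.png',a);cv2.imwrite('pics/b1.png',b1);cv2.imwrite('pics/b2.png',b2)
E
```

```text
(no output)
```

View pics/a.png

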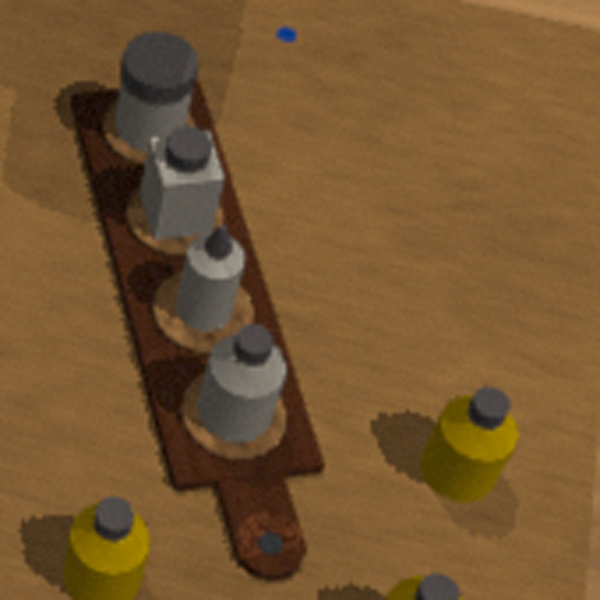

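View pics/b1.png

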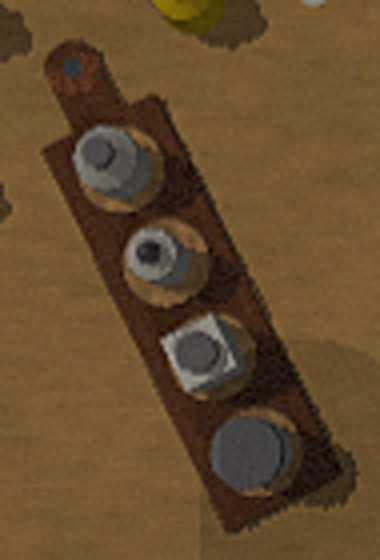

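View pics/b2.png

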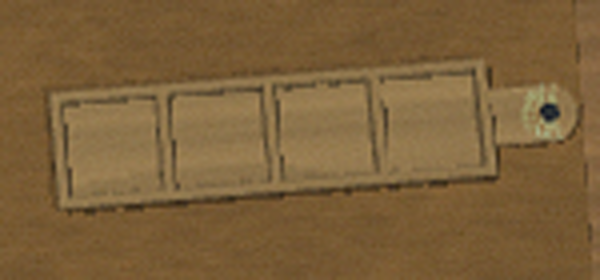

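```bash
cat >h.py <<'E'
import numpy as np,cv2
from station import ctrl,cams
def ray(c,uv,z):
    R=cv2.Rodrigues(np.array(c['rvec'],float))[0];t=np.array(c['tvec'],float).ravel();C=-R.T@t
    K=np.array(c['intrinsics']);d=R.T@np.linalg.inv(K)@np.array([uv[0],uv[1],1.]);return (C+d*(z-C[2])/d[2])
def fit(P,Q): # model->world 2d
    P=np.array(P,float);Q=np.array(Q,float);p=P.mean(0);q=Q.mean(0)
    H=(P-p).T@(Q-q);a=np.arctan2(H[0,1]-H[1,0],H[0,0]+H[1,1]);R=np.array([[np.cos(a),-np.sin(a)],[np.sin(a),np.cos(a)]])
    t=q-R@p;return a,R,t,np.linalg.norm((R@P.T).T+t-Q,axis=1)
def delta(x,y,z,yaw_deg_of_x=None):
    """tool-frame shift (mm) and turn to reach world tcp"""
    o=ctrl.get_obs();R=cv2.Rodrigues(np.array(o['tool_rot']))[0];d=R.T@(np.array([x,y,z])-o['tcp_pos'])
    y0=np.degrees(np.arctan2(R[1,0],R[0,0]));tn=None
    if yaw_deg_of_x is not None: tn=-(((yaw_deg_of_x-y0)+90)%180-90)
    return d.round(1),y0.round(2),tn
E
python3 - <<'E'
from h import *
c=cams.capture("top")
b1=lambda u,v:((u+.5)/4-.5+160,(v+.5)/4-.5+150)
b2=lambda u,v:((u+.5)/4-.5+300,(v+.5)/4-.5+180)
Q=[ray(c,b1(*p),10)[:2] for p in [(45,150),(162,97),(345,478),(233,530)]]
for s in (1,-1):
  a,R,t,e=fit([(-131,-39*s),(-131,39*s),(131,39*s),(131,-39*s)],Q);print('board',np.degrees(a),t,e)
  if e.max()<10:
    for x in(-96,-32,32,96):print((R@[x,0]+t).round(1))
for n,p,z in [('sh',(99,153),82),('sl',(148,252),86),('sq',(197,352),76),('wi',(247,453),72)]:print(n,ray(c,b1(*p),z).round(1))
Q=[ray(c,b2(*p),14)[:2] for p in [(485,62),(497,175),(62,210),(50,95)]]
for s in (1,-1):
  a,R,t,e=fit([(-131,-35*s),(-131,35*s),(131,35*s),(131,-35*s)],Q);print('rack',np.degrees(a),t,e)
  if e.max()<10:
    for x in(-96,-32,32,96):print((R@[x,0]+t).round(1))
print(ctrl.get_obs()['tcp_pos'],delta(0,0,0))
E
```

```text
board -154.80668273555347 [531.89478063 174.98027907] [0.71494402 3.06052314 1.89646328 3.80284638]
[618.8 215.8]
[560.9 188.6]
[502.9 161.4]
[445.  134.1]
board -154.44411046565992 [531.89478063 174.98027907] [77.81983307 78.77928923 75.35973585 76.30980832]
sh [618.7 217.7  82. ]
sl [560.7 189.1  86. ]
sq [504.  163.4  76. ]
wi [446.4 136.2  72. ]
rack 93.039279614517 [ 555.59506566 -210.11489721] [0.96819002 1.19333589 1.15965581 0.09417548]
[ 560.7 -306. ]
[ 557.3 -242.1]
[ 553.9 -178.2]
[ 550.5 -114.2]
rack 93.0013147993525 [ 555.59506566 -210.11489721] [69.16524283 69.07688831 69.92147939 69.81917248]
[ 194.77655597 -645.86244384  230.42776243] (array([-6.742e+02,  1.000e-01,  2.314e+02]), np.float64(-73.22), None)
```

```bash
python3 - <<'E'
from h import *
print(delta(618.7,216.8,170,-64.8))
E
```

```text
(array([-703.5, -654.8,   61.6]), np.float64(-73.22), np.float64(-8.424937149285583))
```

Call:
{"name": "move_arm", "arguments": {
  "commands": [0,0,0,-8.4,0,0,0,0,0,0,0,0,0,0,0,0,0,0,0,0],
  "hand": 0.085,
  "newtons": 40
}}

```text
time: 0.7
tcp_pos: [194.8, -646.2, 231.3]
tool_rot: [2.651, -1.686, -0.0]
ft_force: [0.5, 0.1, -0.1]
width: 84.4
```

```bash
python3 - <<'E'
from h import *
print(delta(618.7,216.8,170,-64.8))
E
```

```text
(array([-601.7, -750. ,   61.3]), np.float64(-64.89), np.float64(-0.09386350619861616))
```

Call:
{"name": "move_arm", "arguments": {
  "commands": [-0.03,-0.0375,0,0,-0.03,-0.0375,0,0,-0.03,-0.0375,0,0,-0.03,-0.0375,0,0,-0.03,-0.0375,0,0]
}}

```text
time: 1.2
tcp_pos: [301.2, -429.0, 231.4]
tool_rot: [2.651, -1.686, 0.001]
ft_force: [0.1, 0.2, -0.3]
width: 85.2
```

Call:
{"name": "move_arm", "arguments": {
  "commands": [-0.03,-0.0375,0,0,-0.03,-0.0375,0,0,-0.03,-0.0375,0,0,-0.03,-0.0375,0,0,-0.03,-0.0375,0,0]
}}

```text
time: 1.7
tcp_pos: [407.1, -213.5, 231.7]
tool_rot: [2.651, -1.686, 0.002]
ft_force: [0.7, 0.1, 0.4]
width: 85.0
```

Call:
{"name": "move_arm", "arguments": {
  "commands": [-0.03,-0.0375,0,0,-0.03,-0.0375,0,0,-0.03,-0.0375,0,0,-0.03,-0.0375,0,0,-0.03,-0.0375,0,0]
}}

```text
time: 2.2
tcp_pos: [513.1, 2.3, 231.8]
tool_rot: [-2.651, 1.685, -0.002]
ft_force: [0.3, -1.1, -0.0]
width: 84.8
```

Call:
{"name": "move_arm", "arguments": {
  "commands": [-0.03,-0.0375,0,0,-0.03,-0.0375,0,0,-0.03,-0.0375,0,0,-0.03,-0.0375,0,0,0,0,0,0]
}}

```text
time: 2.7
tcp_pos: [598.3, 177.4, 230.8]
tool_rot: [-2.654, 1.677, 0.001]
ft_force: [0.0, 1.0, 0.2]
width: 85.2
```

```bash
python3 - <<'E'
from h import *
print(delta(618.7,216.8,25,-64.8))
c=cams.capture('wrist');cv2.imwrite('pics/w1.png',c['color'][:,:,::-1])
E
```

```text
(array([-26.6, -35.1, 205.9]), np.float64(-64.58), np.float64(0.21981175573939993))
```

View pics/w1.png

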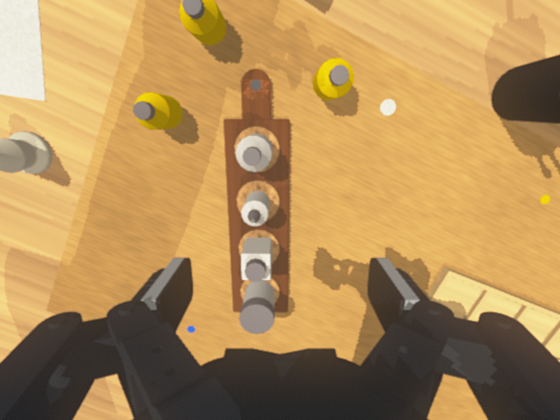

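```bash
python3 - <<'E'
from h import *
c=cams.capture('wrist')
for p,z in [((252,155),82),((254,214),86),((255,269),76),((257,318),72)]: print(ray(c,p,z).round(1))
print(delta(618.7,216.8,25,-64.8))
E
```

```text
[619.9 217.4  82. ]
[567.5 191.6  86. ]
[506.6 164.2  76. ]
[447.  135.4  72. ]
(array([-29.8, -38.1, 205.8]), np.float64(-64.73), np.float64(0.06658054932647417))
```

Call:
{"name": "move_arm", "arguments": {
  "commands": [-0.03,-0.038,0,0,0,0,0.04,0,0,0,0.04,0,0,0,0.04,0,0,0,0,0]
}}

```text
time: 3.3
tcp_pos: [613.7, 213.6, 104.1]
tool_rot: [2.642, -1.681, -0.016]
ft_force: [-0.7, 0.7, -1.7]
width: 84.9
```

```bash
python3 - <<'E'
from h import *
print(delta(619.3,217.2,24,-64.8))
E
```

```text
(array([-0.6, -7.7, 80. ]), np.float64(-64.95), np.float64(-0.14659875395508948))
```

Call:
{"name": "move_arm", "arguments": {
  "commands": [0,0,0.03,0,0,0,0.03,0,0,0,0,0,0,0,0,0,0,0,0,0]
}}

```text
time: 3.8
tcp_pos: [620.9, 216.0, 54.8]
tool_rot: [-2.649, 1.683, -0.006]
ft_force: [0.0, 1.0, 0.1]
width: 85.1
```

```bash
python3 - <<'E'
from h import *
print(delta(619.3,217.2,24,-64.8))
E
```

```text
(array([-1.8,  1.1, 30.8]), np.float64(-64.86), np.float64(-0.059914747228347665))
```

Call:
{"name": "move_arm", "arguments": {
  "commands": [-0.001,0,0.02,0,0,0,0.007,0,0,0,0,0,0,0,0,0,0,0,0,0]
}}

```text
time: 4.3
tcp_pos: [619.2, 217.1, 25.6]
tool_rot: [-2.651, 1.683, -0.002]
ft_force: [-0.7, -0.6, -1.1]
width: 84.7
```

Call:
{"name": "move_arm", "arguments": {
  "commands": [0,0,0,0,0,0,0,0,0,0,0,0,0,0,0,0,0,0,0,0],
  "hand": 0.02,
  "newtons": 40
}}

```text
time: 4.8
tcp_pos: [618.8, 217.0, 24.8]
tool_rot: [-2.652, 1.684, -0.001]
ft_force: [-0.9, -0.6, 2.2]
width: 36.7
```

Call:
{"name": "move_arm", "arguments": {
  "commands": [0,0,0,0,0,0,0,0,0,0,0,0,0,0,0,0,0,0,0,0]
}}

```text
time: 5.3
tcp_pos: [618.8, 217.0, 24.8]
tool_rot: [-2.652, 1.684, -0.001]
ft_force: [0.3, -0.0, 3.4]
width: 36.5
```

Call:
{"name": "move_arm", "arguments": {
  "commands": [0,0,-0.01,0,0,0,-0.03,0,0,0,-0.04,0,0,0,-0.045,0,0,0,-0.02,0]
}}

```text
time: 5.8
tcp_pos: [619.9, 217.3, 174.4]
tool_rot: [-2.649, 1.682, -0.007]
ft_force: [0.2, 0.5, -0.1]
width: 36.8
```

Call:
{"name": "move_arm", "arguments": {
  "commands": [0,0,0,0,0,0,0,0,0,0,0,0,0,0,0,0,0,0,0,0]
}}

```text
time: 6.3
tcp_pos: [617.5, 216.7, 167.2]
tool_rot: [2.65, -1.683, -0.004]
ft_force: [-0.6, -0.1, -1.5]
width: 37.0
```

```bash
python3 - <<'E'
from h import *
print(delta(550.5,-114.2,169,3.04))
c=cams.capture('wrist');d=cams.capture('scene');cv2.imwrite('pics/w2.png',np.hstack([c['color'][:,:,::-1][::1,100:450],d['color'][100:,150:][:,:,::-1][:320].copy() if 0 else np.pad(d['color'][:,150:550][:,:,::-1],((0,0),(0,0),(0,0)))]))
E
```

```text
(array([271. , 201.4,  -1.3]), np.float64(-64.83), np.float64(-67.86517535920245))
```

View pics/w2.png

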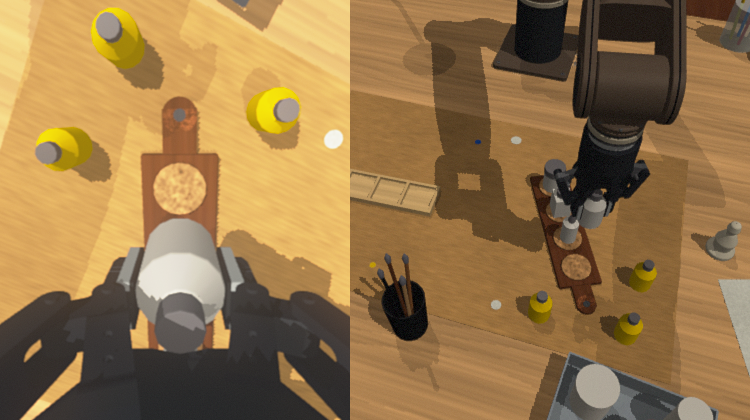

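Call:
{"name": "move_arm", "arguments": {
  "commands": [0,0,0,-8.5,0,0,0,-8.5,0,0,0,-8.5,0,0,0,-8.5,0,0,0,-8.5]
}}

```text
time: 6.9
tcp_pos: [618.4, 216.9, 169.0]
tool_rot: [3.084, -0.599, -0.001]
ft_force: [-0.6, 0.2, -1.2]
width: 36.9
```

Call:
{"name": "move_arm", "arguments": {
  "commands": [0,0,0,-8.5,0,0,0,-8.5,0,0,0,-8.4,-0.01,0.04,0,0,-0.01,0.041,0,0]
}}

```text
time: 7.4
tcp_pos: [602.5, 135.0, 169.1]
tool_rot: [3.14, 0.089, -0.0]
ft_force: [0.9, -0.5, -0.4]
width: 36.8
```

Call:
{"name": "move_arm", "arguments": {
  "commands": [-0.01,0.041,0,0,-0.01,0.041,0,0,-0.01,0.041,0,0,-0.01,0.041,0,0,-0.01,0.041,0,0]
}}

```text
time: 7.9
tcp_pos: [563.4, -74.0, 169.4]
tool_rot: [3.14, 0.085, 0.001]
ft_force: [1.0, -0.6, -1.8]
width: 36.7
```

Call:
{"name": "move_arm", "arguments": {
  "commands": [-0.01,0.03,0,0,0,0,0,0,0,0,0,0,0,0,0,0,0,0,0,0]
}}

```text
time: 8.4
tcp_pos: [555.7, -101.7, 169.2]
tool_rot: [-3.14, -0.087, 0.0]
ft_force: [0.3, -1.2, -0.4]
width: 36.5
```

```bash
python3 - <<'E'
from h import *
print(delta(550.5,-114.2,18.5,3.04))
c=cams.capture('wrist');cv2.imwrite('pics/w3.png',c['color'][:,:,::-1])
E
```

```text
(array([ -5.8,  12.2, 150.7]), np.float64(3.17), np.float64(0.1342018972646173))
```

View pics/w3.png

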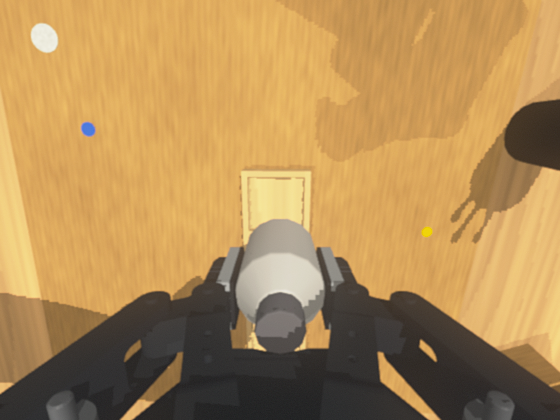

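```bash
python3 - <<'E'
from h import *
c=cams.capture('wrist')
for p in [(241,171),(311,171)]: print(ray(c,p,14).round(1))
t=np.radians(93.04)
for y in(35,-35): print(np.array([555.6,-210.1])+[131*np.cos(t)-y*np.sin(t),131*np.sin(t)+y*np.cos(t)])
E
```

```text
[514.7 -80.5  14. ]
[584.6 -76.6  14. ]
[513.7019151  -81.14050837]
[583.60340788 -77.42819008]
```

Call:
{"name": "move_arm", "arguments": {
  "commands": [-0.0055,0.012,0,0,0,0,0.04,0,0,0,0.045,0,0,0,0.04,0,0,0,0.01,0]
}}

```text
time: 9.0
tcp_pos: [546.6, -114.1, 29.3]
tool_rot: [-3.137, -0.084, 0.015]
ft_force: [-0.3, 0.2, -1.8]
width: 36.9
```

Call:
{"name": "move_arm", "arguments": {
  "commands": [0,0,0,0,0,0,0,0,0,0,0,0,0,0,0,0,0,0,0,0]
}}

```text
time: 9.5
tcp_pos: [551.6, -115.5, 35.9]
tool_rot: [3.139, 0.085, 0.004]
ft_force: [1.1, -0.0, -0.4]
width: 36.5
```

```bash
python3 - <<'E'
from h import *
print(delta(551,-114.0,19,3.04))
E
```

```text
(array([-0.6, -1.6, 16.9]), np.float64(3.08), np.float64(0.0441511592500774))
```

Call:
{"name": "move_arm", "arguments": {
  "commands": [0,-0.001,0.005,0,0,0,0.005,0,0,0,0.003,0,0,0,0.0015,0,0,0,0,0]
}}

```text
time: 10.0
tcp_pos: [550.2, -114.1, 19.2]
tool_rot: [-3.14, -0.084, 0.002]
ft_force: [0.7, -0.3, -1.0]
width: 36.8
```

Call:
{"name": "move_arm", "arguments": {
  "commands": [0,0,0,0,0,0,0,0,0,0,0,0,0,0,0,0,0,0,0,0]
}}

```text
time: 10.5
tcp_pos: [550.6, -114.2, 19.9]
tool_rot: [3.14, 0.084, 0.0]
ft_force: [0.2, -0.4, 0.1]
width: 36.9
```

Call:
{"name": "move_arm", "arguments": {
  "commands": [0,0,0.0008,0,0,0,0.0004,0,0,0,0,0,0,0,0,0,0,0,0,0]
}}

```text
time: 11.0
tcp_pos: [550.6, -114.2, 18.7]
tool_rot: [-3.14, -0.084, 0.0]
ft_force: [-1.1, 0.2, 1.8]
width: 36.7
```

Call:
{"name": "move_arm", "arguments": {
  "commands": [0,0,0,0,0,0,0,0,0,0,0,0,0,0,0,0,0,0,0,0],
  "hand": 0.085
}}

```text
time: 11.5
tcp_pos: [550.6, -114.2, 18.6]
tool_rot: [-3.14, -0.084, -0.0]
ft_force: [0.2, -0.4, -0.2]
width: 84.8
```

Call:
{"name": "move_arm", "arguments": {
  "commands": [0,0,-0.01,0,0,0,-0.03,0,0,0,-0.04,0,0,0,-0.04,0,0,0,-0.03,0]
}}

```text
time: 12.0
tcp_pos: [551.4, -114.5, 172.4]
tool_rot: [3.139, 0.084, 0.006]
ft_force: [-0.4, -0.3, -0.5]
width: 84.9
```

```bash
python3 - <<'E'
from h import *
print(delta(563,190.3,169,-64.8))
c=cams.capture('wrist');cv2.imwrite('pics/w4.png',c['color'][:,:,::-1])
E
```

```text
(array([  27.9, -303.8,    3. ]), np.float64(3.08), np.float64(67.87927956591037))
```

View pics/w4.png

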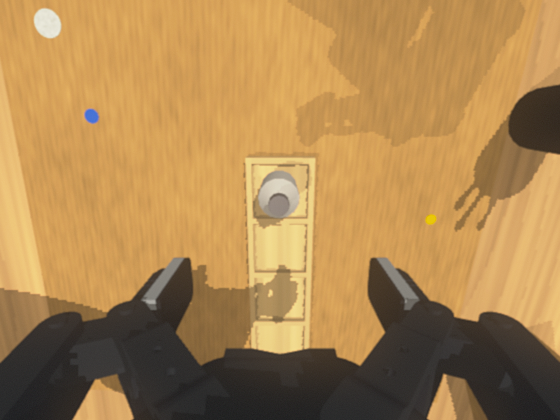

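Call:
{"name": "move_arm", "arguments": {
  "commands": [0.004,-0.0434,0,0,0.004,-0.0434,0,0,0.004,-0.0434,0,0,0.004,-0.0434,0,0,0.004,-0.0434,0,0]
}}

```text
time: 12.55
tcp_pos: [558.8, 105.2, 169.4]
tool_rot: [3.14, 0.084, 0.002]
ft_force: [0.6, 0.3, 0.4]
width: 84.9
```

Call:
{"name": "move_arm", "arguments": {
  "commands": [0.004,-0.0434,0,0,0.004,-0.0434,0,0,0,0,0,8.5,0,0,0,8.5,0,0,0,8.5]
}}

```text
time: 13.05
tcp_pos: [562.0, 191.4, 169.0]
tool_rot: [-3.08, 0.618, -0.0]
ft_force: [0.2, -0.5, -0.7]
width: 85.0
```

Call:
{"name": "move_arm", "arguments": {
  "commands": [0,0,0,8.5,0,0,0,8.5,0,0,0,8.5,0,0,0,8.5,0,0,0,8.4]
}}

```text
time: 13.55
tcp_pos: [562.2, 190.7, 169.1]
tool_rot: [-2.647, 1.692, -0.0]
ft_force: [-0.5, -0.1, -0.2]
width: 84.9
```

Call:
{"name": "move_arm", "arguments": {
  "commands": [0,0,0,0,0,0,0,0,0,0,0,0,0,0,0,0,0,0,0,0]
}}

```text
time: 14.05
tcp_pos: [562.2, 190.7, 168.7]
tool_rot: [-2.653, 1.683, 0.0]
ft_force: [1.4, 0.2, 0.9]
width: 85.2
```

```bash
python3 - <<'E'
from h import *
print(delta(562,190,25,-64.8))
c=cams.capture('wrist');cv2.imwrite('pics/w5.png',c['color'][:,:,::-1])
E
```

```text
(array([  0.5,   0.5, 143.7]), np.float64(-64.78), np.float64(0.018761356436300503))
```

View pics/w5.png

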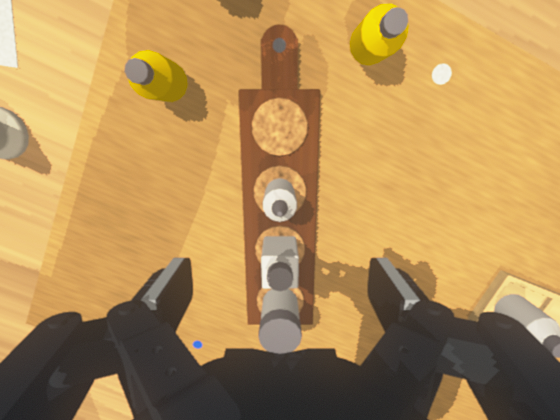

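```bash
python3 - <<'E'
from h import *
c=cams.capture('wrist')
for p,z in [((279,127),14),((279,208),86),((279,204),62),((280,273),76),((280,332),72)]: print(ray(c,p,z).round(1))
E
```

```text
[619.2 220.4  14. ]
[565.5 194.9  86. ]
[562.3 193.5  62. ]
[509.5 167.6  76. ]
[451.1 140.1  72. ]
```

Call:
{"name": "move_arm", "arguments": {
  "commands": [0,0,0.04,0,0,0,0.04,0,0,0,0.03,0,0,0,0.015,0,0,0,0.008,0]
}}

```text
time: 14.65
tcp_pos: [561.5, 190.5, 34.1]
tool_rot: [2.651, -1.683, -0.003]
ft_force: [0.0, -0.1, 0.6]
width: 84.7
```

Call:
{"name": "move_arm", "arguments": {
  "commands": [0,0,0.006,0,0,0,0.004,0,0,0,0.001,0,0,0,0,0,0,0,0,0]
}}

```text
time: 15.15
tcp_pos: [562.9, 190.8, 25.5]
tool_rot: [-2.651, 1.683, -0.002]
ft_force: [0.3, 0.0, -0.1]
width: 85.3
```

Call:
{"name": "move_arm", "arguments": {
  "commands": [0,0,0,0,0,0,0,0,0,0,0,0,0,0,0,0,0,0,0,0],
  "hand": 0.015
}}

```text
time: 15.65
tcp_pos: [562.4, 190.7, 24.8]
tool_rot: [-2.652, 1.684, -0.001]
ft_force: [-0.1, 0.4, 1.1]
width: 28.6
```

Call:
{"name": "move_arm", "arguments": {
  "commands": [0,0,0,0,0,0,0,0,0,0,0,0,0,0,0,0,0,0,0,0]
}}

```text
time: 16.15
tcp_pos: [562.4, 190.7, 24.8]
tool_rot: [-2.652, 1.684, -0.001]
ft_force: [0.4, 0.3, 3.5]
width: 28.9
```

Call:
{"name": "move_arm", "arguments": {
  "commands": [0,0,-0.01,0,0,0,-0.03,0,0,0,-0.04,0,0,0,-0.04,0,0,0,-0.025,0]
}}

```text
time: 16.65
tcp_pos: [563.2, 190.9, 173.5]
tool_rot: [-2.65, 1.682, -0.005]
ft_force: [0.1, 0.3, 1.0]
width: 28.9
```

Call:
{"name": "move_arm", "arguments": {
  "commands": [0,0,0,-8.5,0,0,0,-8.5,0,0,0,-8.5,0,0,0,-8.5,0,0,0,-8.5]
}}

```text
time: 17.15
tcp_pos: [561.7, 190.6, 169.7]
tool_rot: [3.084, -0.599, -0.001]
ft_force: [-0.3, 0.3, -0.5]
width: 29.3
```

```bash
python3 - <<'E'
from h import *
c=cams.capture('wrist');cv2.imwrite('pics/w6.png',c['color'][:,:,::-1])
print(delta(554.3,-178,169,3.04))
E
```

```text
(array([129.6, 345.2,   0.8]), np.float64(-21.75), np.float64(-24.78817364142219))
```

View pics/w6.png

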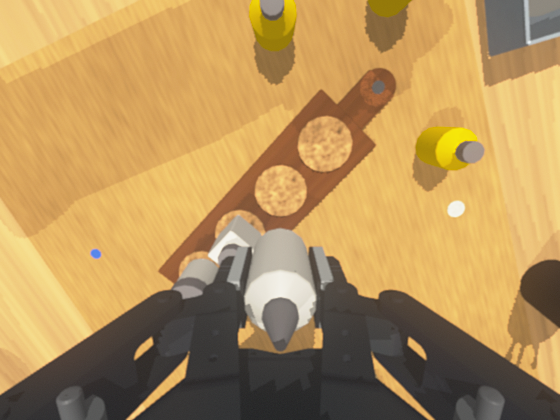

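Call:
{"name": "move_arm", "arguments": {
  "commands": [0,0,0,-8.5,0,0,0,-8.5,0,0,0,-8.4,-0.003,0.0408,0,0,-0.003,0.0408,0,0]
}}

```text
time: 17.7
tcp_pos: [560.1, 108.8, 169.7]
tool_rot: [3.14, 0.085, -0.0]
ft_force: [-0.1, -0.4, -0.3]
width: 28.8
```

Call:
{"name": "move_arm", "arguments": {
  "commands": [-0.003,0.0408,0,0,-0.003,0.0408,0,0,-0.003,0.0408,0,0,-0.003,0.0408,0,0,-0.003,0.0408,0,0]
}}

```text
time: 18.2
tcp_pos: [556.0, -97.1, 169.9]
tool_rot: [-3.14, -0.08, 0.0]
ft_force: [0.2, 0.8, 0.6]
width: 29.0
```

Call:
{"name": "move_arm", "arguments": {
  "commands": [-0.003,0.0408,0,0,-0.003,0.0408,0,0,0,0,0,0,0,0,0,0,0,0,0,0]
}}

```text
time: 18.7
tcp_pos: [554.7, -176.4, 169.5]
tool_rot: [-3.14, -0.084, 0.001]
ft_force: [0.7, -0.0, 0.2]
width: 29.0
```

```bash
python3 - <<'E'
from h import *
print(delta(554.3,-178,19,3.04))
E
```

```text
(array([ -0.4,   1.7, 150.4]), np.float64(3.05), np.float64(0.0128667813088299))
```

Call:
{"name": "move_arm", "arguments": {
  "commands": [0,0.001,0.04,0,0,0,0.04,0,0,0,0.035,0,0,0,0.015,0,0,0,0.008,0]
}}

```text
time: 19.2
tcp_pos: [554.3, -176.8, 30.1]
tool_rot: [-3.139, -0.086, 0.004]
ft_force: [-0.1, -0.8, 0.6]
width: 29.4
```

Call:
{"name": "move_arm", "arguments": {
  "commands": [0,0,0.004,0,0,0,0.003,0,0,0,0.002,0,0,0,0,0,0,0,0,0]
}}

```text
time: 19.7
tcp_pos: [555.5, -178.8, 23.5]
tool_rot: [3.14, 0.084, 0.002]
ft_force: [-0.0, -0.1, -0.8]
width: 29.0
```

Call:
{"name": "move_arm", "arguments": {
  "commands": [0,0,0.001,0,0,0,0.0005,0,0,0,0,0,0,0,0,0,0,0,0,0]
}}

```text
time: 20.2
tcp_pos: [555.0, -178.4, 21.1]
tool_rot: [-3.14, -0.084, -0.0]
ft_force: [-0.7, -0.2, -0.6]
width: 29.3
```

Call:
{"name": "move_arm", "arguments": {
  "commands": [0,0,0.001,0,0,0,0.0007,0,0,0,0.0007,0,0,0,0,0,0,0,0,0]
}}

```text
time: 20.7
tcp_pos: [555.0, -178.4, 18.9]
tool_rot: [-3.14, -0.084, 0.0]
ft_force: [-1.2, 0.8, 1.1]
width: 28.8
```

Call:
{"name": "move_arm", "arguments": {
  "commands": [0,0,0,0,0,0,0,0,0,0,0,0,0,0,0,0,0,0,0,0]
}}

```text
time: 21.2
tcp_pos: [555.0, -178.4, 18.8]
tool_rot: [-3.14, -0.084, 0.0]
ft_force: [-1.3, 0.8, 2.3]
width: 28.8
```

Call:
{"name": "move_arm", "arguments": {
  "commands": [0,0,0,0,0,0,0,0,0,0,0,0,0,0,0,0,0,0,0,0],
  "hand": 0.085
}}

```text
time: 21.7
tcp_pos: [555.0, -178.4, 18.7]
tool_rot: [-3.14, -0.084, -0.0]
ft_force: [0.1, -0.5, 0.1]
width: 85.0
```

Call:
{"name": "move_arm", "arguments": {
  "commands": [0,0,-0.01,0,0,0,-0.03,0,0,0,-0.04,0,0,0,-0.04,0,0,0,-0.03,0]
}}

```text
time: 22.2
tcp_pos: [555.9, -178.8, 172.6]
tool_rot: [3.138, 0.084, 0.006]
ft_force: [0.3, -0.1, 0.4]
width: 85.1
```

```bash
python3 - <<'E'
from h import *
print(delta(505,164.5,169,-64.8))
c=cams.capture('scene');cv2.imwrite('pics/s7.png',c['color'][:,:,::-1])
E
```

```text
(array([ -32.4, -345.6,    2.8]), np.float64(3.08), np.float64(67.87995990412863))
```

View pics/s7.png

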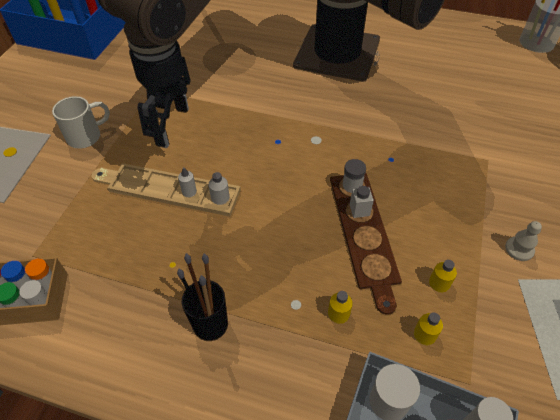

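Both bottles stand upright in pockets: shoulder at (219,188), slim at (187,183). Now the square one.

Call:
{"name": "move_arm", "arguments": {
  "commands": [-0.004,-0.0431,0,0,-0.004,-0.0431,0,0,-0.004,-0.0431,0,0,-0.004,-0.0431,0,0,-0.004,-0.0431,0,0]
}}

```text
time: 22.75
tcp_pos: [523.1, 37.2, 169.4]
tool_rot: [3.14, 0.084, 0.002]
ft_force: [1.5, -0.1, 0.4]
width: 85.3
```

Call:
{"name": "move_arm", "arguments": {
  "commands": [-0.004,-0.0431,0,0,-0.004,-0.0431,0,0,-0.004,-0.0431,0,0,0,0,0,8.5,0,0,0,8.5]
}}

```text
time: 23.25
tcp_pos: [504.1, 165.8, 169.3]
tool_rot: [-3.118, 0.385, -0.001]
ft_force: [-0.4, -0.5, -0.2]
width: 85.0
```

Call:
{"name": "move_arm", "arguments": {
  "commands": [0,0,0,8.5,0,0,0,8.5,0,0,0,8.5,0,0,0,8.5,0,0,0,8.5]
}}

```text
time: 23.75
tcp_pos: [504.6, 164.2, 169.3]
tool_rot: [-2.763, 1.493, -0.001]
ft_force: [0.4, -0.5, 0.8]
width: 84.9
```

Call:
{"name": "move_arm", "arguments": {
  "commands": [0,0,0,8.4,0,0,0,0,0,0,0,0,0,0,0,0,0,0,0,0]
}}

```text
time: 24.25
tcp_pos: [504.6, 164.1, 168.8]
tool_rot: [-2.653, 1.682, -0.0]
ft_force: [0.0, -1.1, -0.7]
width: 84.7
```

```bash
python3 - <<'E'
from h import *
print(delta(505,163.9,25,-64.8))
c=cams.capture('wrist');cv2.imwrite('pics/w8.png',c['color'][:,:,::-1])
E
```

```text
(array([  0.4,  -0.3, 143.8]), np.float64(-64.75), np.float64(0.049372811943513284))
```

View pics/w8.png

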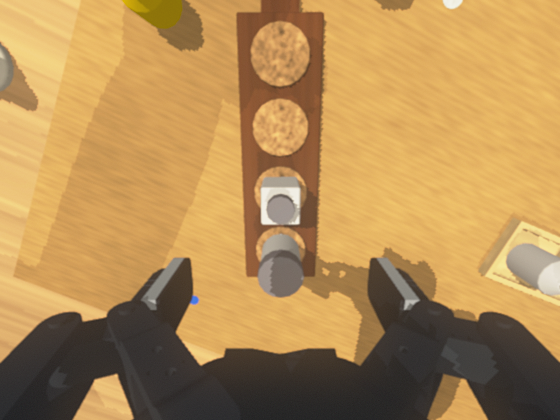

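Call:
{"name": "move_arm", "arguments": {
  "commands": [0,0,0.04,0,0,0,0.04,0,0,0,0.03,0,0,0,0.015,0,0,0,0.008,0]
}}

```text
time: 24.8
tcp_pos: [503.8, 164.0, 34.3]
tool_rot: [2.651, -1.683, -0.003]
ft_force: [0.6, 0.1, -0.4]
width: 85.1
```

Call:
{"name": "move_arm", "arguments": {
  "commands": [0,0,0.006,0,0,0,0.004,0,0,0,0.001,0,0,0,0,0,0,0,0,0]
}}

```text
time: 25.3
tcp_pos: [505.2, 164.3, 25.6]
tool_rot: [-2.651, 1.683, -0.002]
ft_force: [0.8, 0.0, -0.2]
width: 84.8
```

Call:
{"name": "move_arm", "arguments": {
  "commands": [0,0,0,0,0,0,0,0,0,0,0,0,0,0,0,0,0,0,0,0],
  "hand": 0.015
}}

```text
time: 25.8
tcp_pos: [504.8, 164.2, 24.9]
tool_rot: [-2.652, 1.684, -0.001]
ft_force: [-0.7, 0.3, 0.9]
width: 33.6
```

Call:
{"name": "move_arm", "arguments": {
  "commands": [0,0,0,0,0,0,0,0,0,0,0,0,0,0,0,0,0,0,0,0]
}}

```text
time: 26.3
tcp_pos: [504.8, 164.1, 24.9]
tool_rot: [-2.652, 1.684, -0.001]
ft_force: [-0.3, 0.5, 1.9]
width: 33.9
```

Call:
{"name": "move_arm", "arguments": {
  "commands": [0,0,-0.01,0,0,0,-0.03,0,0,0,-0.04,0,0,0,-0.04,0,0,0,-0.025,0]
}}

```text
time: 26.8
tcp_pos: [505.4, 164.3, 173.4]
tool_rot: [-2.65, 1.682, -0.005]
ft_force: [-0.2, 0.7, -0.4]
width: 33.6
```

Call:
{"name": "move_arm", "arguments": {
  "commands": [0,0,0,-8.5,0,0,0,-8.5,0,0,0,-8.5,0,0,0,-8.5,0,0,0,-8.5]
}}

```text
time: 27.3
tcp_pos: [503.9, 164.1, 169.7]
tool_rot: [3.084, -0.599, -0.002]
ft_force: [-0.1, 0.2, -1.3]
width: 33.8
```

```bash
python3 - <<'E'
from h import *
c=cams.capture('wrist');cv2.imwrite('pics/w9.png',c['color'][:,:,::-1])
print(delta(557.5,-242,169,3.04))
E
```

```text
(array([200.2, 357.4,   0.7]), np.float64(-21.75), np.float64(-24.785828807111784))
```

View pics/w9.png

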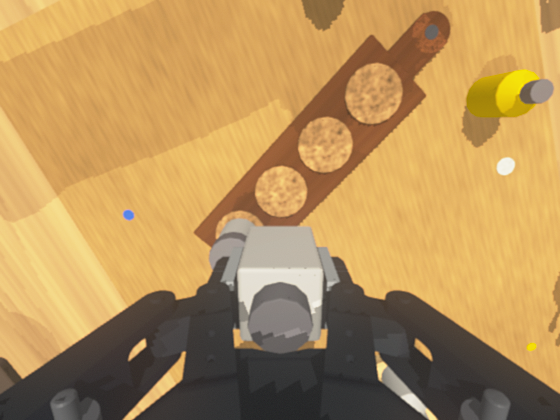

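Call:
{"name": "move_arm", "arguments": {
  "commands": [0,0,0,-8.5,0,0,0,-8.5,0,0,0,-8.4,0.0032,0.0408,0,0,0.0032,0.0408,0,0]
}}

```text
time: 27.85
tcp_pos: [514.8, 83.0, 169.8]
tool_rot: [-3.14, -0.085, 0.001]
ft_force: [1.0, -0.7, -0.2]
width: 33.8
```

Call:
{"name": "move_arm", "arguments": {
  "commands": [0.0032,0.0408,0,0,0.0032,0.0408,0,0,0.0032,0.0408,0,0,0.0032,0.0408,0,0,0.0032,0.0408,0,0]
}}

```text
time: 28.35
tcp_pos: [541.8, -121.3, 169.8]
tool_rot: [-3.14, -0.08, 0.001]
ft_force: [0.4, -0.8, -1.2]
width: 33.7
```

Call:
{"name": "move_arm", "arguments": {
  "commands": [0.0032,0.0408,0,0,0.0032,0.0408,0,0,0.0032,0.0408,0,0,0,0,0,0,0,0,0,0]
}}

```text
time: 28.85
tcp_pos: [557.9, -242.1, 169.4]
tool_rot: [-3.139, -0.079, 0.001]
ft_force: [0.7, -0.1, -0.1]
width: 33.8
```

```bash
python3 - <<'E'
from h import *
print(delta(557.5,-242,18.9,3.04))
E
```

```text
(array([-3.000e-01,  1.000e-01,  1.505e+02]), np.float64(2.87), np.float64(-0.17241163188880648))
```

Call:
{"name": "move_arm", "arguments": {
  "commands": [0,0,0.04,0,0,0,0.04,0,0,0,0.035,0,0,0,0.015,0,0,0,0.008,0]
}}

```text
time: 29.35
tcp_pos: [557.5, -239.8, 30.1]
tool_rot: [-3.138, -0.085, 0.004]
ft_force: [-0.2, 0.1, -0.7]
width: 33.8
```

Call:
{"name": "move_arm", "arguments": {
  "commands": [0,0,0.004,0,0,0,0.003,0,0,0,0.002,0,0,0,0.001,0,0,0,0,0]
}}

```text
time: 29.85
tcp_pos: [558.8, -241.9, 22.4]
tool_rot: [3.14, 0.084, 0.001]
ft_force: [0.5, 0.7, -0.1]
width: 33.7
```

Call:
{"name": "move_arm", "arguments": {
  "commands": [0,0,0.001,0,0,0,0,0,0,0,0,0,0,0,0,0,0,0,0,0]
}}

```text
time: 30.35
tcp_pos: [558.4, -241.6, 20.7]
tool_rot: [3.14, 0.084, -0.0]
ft_force: [-0.3, -0.1, -1.2]
width: 33.4
```

Call:
{"name": "move_arm", "arguments": {
  "commands": [0,0,0.001,0,0,0,0.0007,0,0,0,0.0003,0,0,0,0,0,0,0,0,0]
}}

```text
time: 30.85
tcp_pos: [558.5, -241.6, 18.9]
tool_rot: [3.14, 0.084, 0.0]
ft_force: [-0.3, 0.8, 1.2]
width: 33.4
```

Call:
{"name": "move_arm", "arguments": {
  "commands": [0,0,0,0,0,0,0,0,0,0,0,0,0,0,0,0,0,0,0,0]
}}

```text
time: 31.35
tcp_pos: [558.5, -241.6, 18.9]
tool_rot: [3.14, 0.084, 0.0]
ft_force: [-1.5, 0.0, 3.2]
width: 33.4
```

Call:
{"name": "move_arm", "arguments": {
  "commands": [0,0,0,0,0,0,0,0,0,0,0,0,0,0,0,0,0,0,0,0],
  "hand": 0.085
}}

```text
time: 31.85
tcp_pos: [558.4, -241.5, 18.6]
tool_rot: [-3.14, -0.084, 0.0]
ft_force: [-0.2, -0.4, -0.8]
width: 85.0
```

Call:
{"name": "move_arm", "arguments": {
  "commands": [0,0,-0.01,0,0,0,-0.03,0,0,0,-0.04,0,0,0,-0.04,0,0,0,-0.03,0]
}}

```text
time: 32.35
tcp_pos: [559.3, -242.1, 172.7]
tool_rot: [3.138, 0.084, 0.005]
ft_force: [1.1, -0.1, 0.7]
width: 85.1
```

Call:
{"name": "move_arm", "arguments": {
  "commands": [-0.0101,-0.0425,0,0,-0.0101,-0.0425,0,0,-0.0101,-0.0425,0,0,-0.0101,-0.0425,0,0,-0.0101,-0.0425,0,0]
}}

```text
time: 32.85
tcp_pos: [496.0, -30.6, 169.7]
tool_rot: [3.14, 0.084, 0.002]
ft_force: [-0.1, 0.5, -0.1]
width: 84.8
```

Call:
{"name": "move_arm", "arguments": {
  "commands": [-0.0101,-0.0425,0,0,-0.0101,-0.0425,0,0,-0.0101,-0.0425,0,0,-0.0101,-0.0425,0,0,0,0,0,8.5]
}}

```text
time: 33.35
tcp_pos: [445.4, 139.4, 169.5]
tool_rot: [-3.137, 0.145, -0.001]
ft_force: [0.7, -0.3, -0.6]
width: 84.7
```

Call:
{"name": "move_arm", "arguments": {
  "commands": [0,0,0,8.5,0,0,0,8.5,0,0,0,8.5,0,0,0,8.5,0,0,0,8.5]
}}

```text
time: 33.85
tcp_pos: [447.2, 135.6, 169.6]
tool_rot: [-2.866, 1.284, -0.002]
ft_force: [0.1, -0.8, 1.2]
width: 84.6
```

Call:
{"name": "move_arm", "arguments": {
  "commands": [0,0,0,8.5,0,0,0,8.4,0,0,0,0,0,0,0,0,0,0,0,0]
}}

```text
time: 34.35
tcp_pos: [447.2, 135.5, 169.0]
tool_rot: [-2.654, 1.681, -0.001]
ft_force: [0.2, 0.2, 0.3]
width: 85.1
```

```bash
python3 - <<'E'
from h import *
print(delta(447,135.8,24,-64.8))
c=cams.capture('wrist');cv2.imwrite('pics/w10.png',c['color'][:,:,::-1])
c=cams.capture('scene');cv2.imwrite('pics/s10.png',c['color'][:,:,::-1])
E
```

```text
(array([-4.00e-01,  1.00e-01,  1.45e+02]), np.float64(-64.7), np.float64(0.09868823283056827))
```

View pics/w10.png

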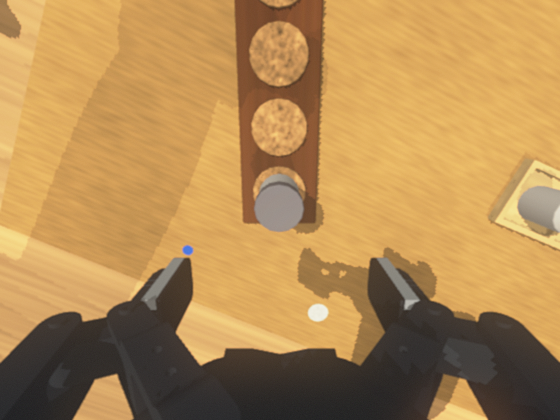

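View pics/s10.png

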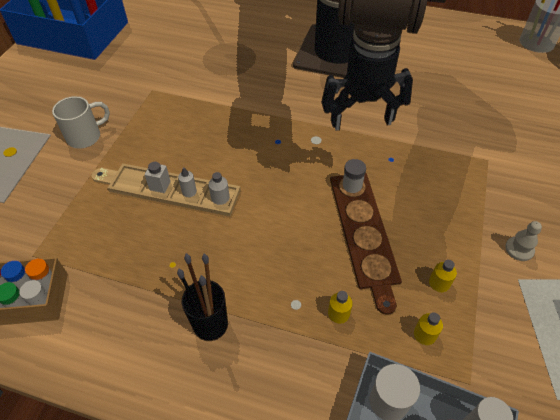

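Call:
{"name": "move_arm", "arguments": {
  "commands": [0,0,0.04,0,0,0,0.04,0,0,0,0.03,0,0,0,0.015,0,0,0,0.008,0]
}}

```text
time: 34.95
tcp_pos: [445.8, 135.4, 33.8]
tool_rot: [2.651, -1.682, -0.005]
ft_force: [-0.1, 0.4, 0.4]
width: 85.4
```

Call:
{"name": "move_arm", "arguments": {
  "commands": [0,0,0.006,0,0,0,0.004,0,0,0,0.002,0,0,0,0.0005,0,0,0,0,0]
}}

```text
time: 35.45
tcp_pos: [447.6, 135.6, 23.8]
tool_rot: [-2.652, 1.683, -0.002]
ft_force: [-0.4, -0.5, -0.2]
width: 85.3
```

Call:
{"name": "move_arm", "arguments": {
  "commands": [0,0,0,0,0,0,0,0,0,0,0,0,0,0,0,0,0,0,0,0],
  "hand": 0.015
}}

```text
time: 35.95
tcp_pos: [447.2, 135.7, 23.6]
tool_rot: [-2.652, 1.684, 0.0]
ft_force: [-1.3, 1.0, 3.2]
width: 39.8
```

Call:
{"name": "move_arm", "arguments": {
  "commands": [0,0,0,0,0,0,0,0,0,0,0,0,0,0,0,0,0,0,0,0]
}}

```text
time: 36.45
tcp_pos: [447.2, 135.7, 23.5]
tool_rot: [-2.652, 1.684, 0.0]
ft_force: [-1.9, 2.9, 5.6]
width: 40.0
```

Call:
{"name": "move_arm", "arguments": {
  "commands": [0,0,-0.01,0,0,0,-0.03,0,0,0,-0.04,0,0,0,-0.04,0,0,0,-0.025,0]
}}

```text
time: 36.95
tcp_pos: [448.3, 135.2, 171.6]
tool_rot: [-2.65, 1.683, -0.007]
ft_force: [0.2, -0.4, -1.1]
width: 40.2
```

Call:
{"name": "move_arm", "arguments": {
  "commands": [0,0,0,-8.5,0,0,0,-8.5,0,0,0,-8.5,0,0,0,-8.5,0,0,0,-8.5]
}}

```text
time: 37.45
tcp_pos: [446.9, 135.0, 168.1]
tool_rot: [3.083, -0.598, 0.0]
ft_force: [-0.5, 0.1, -0.9]
width: 40.3
```

```bash
python3 - <<'E'
from h import *
c=cams.capture('wrist');cv2.imwrite('pics/w11.png',c['color'][:,:,::-1])
print(delta(561,-306,169,3.04))
E
```

```text
(array([269.4, 367.4,  -0.5]), np.float64(-21.75), np.float64(-24.789088244746452))
```

View pics/w11.png

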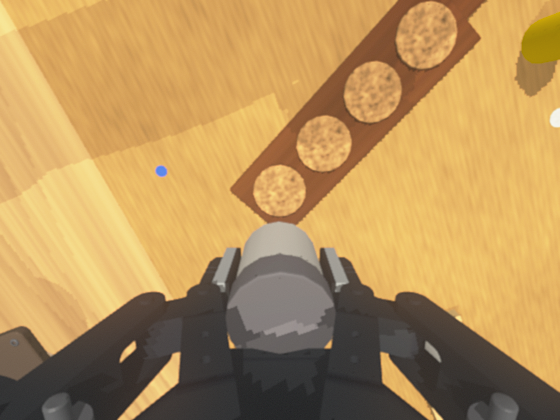

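Call:
{"name": "move_arm", "arguments": {
  "commands": [0,0,0,-8.5,0,0,0,-8.5,0,0,0,-8.4,0.0082,0.0406,0,0,0.0082,0.0406,0,0]
}}

```text
time: 38.0
tcp_pos: [467.7, 54.8, 168.2]
tool_rot: [3.14, 0.085, 0.001]
ft_force: [0.5, 0.5, -0.5]
width: 40.1
```

Call:
{"name": "move_arm", "arguments": {
  "commands": [0.0082,0.0406,0,0,0.0082,0.0406,0,0,0.0082,0.0406,0,0,0.0082,0.0406,0,0,0.0082,0.0406,0,0]
}}

```text
time: 38.5
tcp_pos: [519.6, -147.2, 168.1]
tool_rot: [3.14, 0.08, -0.0]
ft_force: [0.0, 0.5, -0.7]
width: 40.0
```

Call:
{"name": "move_arm", "arguments": {
  "commands": [0.0082,0.0406,0,0,0.0082,0.0406,0,0,0.0082,0.0406,0,0,0.0082,0.0406,0,0,0,0,0,0]
}}

```text
time: 39.0
tcp_pos: [561.3, -310.8, 168.1]
tool_rot: [3.138, 0.074, 0.001]
ft_force: [0.1, 0.7, -0.7]
width: 40.0
```

Call:
{"name": "move_arm", "arguments": {
  "commands": [0,0,0,0,0,0,0,0,0,0,0,0,0,0,0,0,0,0,0,0]
}}

```text
time: 39.5
tcp_pos: [561.2, -304.8, 168.5]
tool_rot: [3.14, 0.086, 0.0]
ft_force: [-0.5, 0.0, -1.4]
width: 40.6
```

```bash
python3 - <<'E'
from h import *
print(delta(561,-306,17.6,3.04))
E
```

```text
(array([ -0.3,   1.2, 150.9]), np.float64(3.12), np.float64(0.08334976496361435))
```

Call:
{"name": "move_arm", "arguments": {
  "commands": [0,0.001,0.04,0,0,0,0.04,0,0,0,0.035,0,0,0,0.015,0,0,0,0.008,0]
}}

```text
time: 40.0
tcp_pos: [560.5, -305.8, 28.6]
tool_rot: [-3.139, -0.085, 0.003]
ft_force: [-0.1, -0.1, -0.2]
width: 40.5
```

Call:
{"name": "move_arm", "arguments": {
  "commands": [0,0,0.004,0,0,0,0.003,0,0,0,0.002,0,0,0,0.001,0,0,0,0,0]
}}

```text
time: 40.5
tcp_pos: [561.5, -306.9, 20.9]
tool_rot: [3.14, 0.084, 0.001]
ft_force: [-0.1, 0.3, -0.9]
width: 40.2
```

Call:
{"name": "move_arm", "arguments": {
  "commands": [0,0,0.001,0,0,0,0,0,0,0,0,0,0,0,0,0,0,0,0,0]
}}

```text
time: 41.0
tcp_pos: [561.2, -306.6, 19.2]
tool_rot: [-3.14, -0.084, 0.0]
ft_force: [0.6, 0.3, -0.8]
width: 40.5
```

Call:
{"name": "move_arm", "arguments": {
  "commands": [0,0,0.001,0,0,0,0.0005,0,0,0,0.0003,0,0,0,0,0,0,0,0,0]
}}

```text
time: 41.5
tcp_pos: [561.2, -306.6, 17.6]
tool_rot: [-3.14, -0.084, 0.0]
ft_force: [-0.2, 0.3, 1.2]
width: 40.0
```

Call:
{"name": "move_arm", "arguments": {
  "commands": [0,0,0,0,0,0,0,0,0,0,0,0,0,0,0,0,0,0,0,0]
}}

```text
time: 42.0
tcp_pos: [561.2, -306.6, 17.6]
tool_rot: [3.14, 0.084, -0.0]
ft_force: [-2.6, 1.4, 2.8]
width: 40.4
```

Call:
{"name": "move_arm", "arguments": {
  "commands": [0,0,0,0,0,0,0,0,0,0,0,0,0,0,0,0,0,0,0,0],
  "hand": 0.085
}}

```text
time: 42.5
tcp_pos: [561.2, -306.6, 17.3]
tool_rot: [-3.14, -0.084, -0.0]
ft_force: [0.5, 0.6, -0.4]
width: 85.2
```

Call:
{"name": "move_arm", "arguments": {
  "commands": [0,0,-0.01,0,0,0,-0.03,0,0,0,-0.04,0,0,0,-0.04,0,0,0,-0.04,0]
}}

```text
time: 43.0
tcp_pos: [561.1, -306.6, 179.8]
tool_rot: [3.14, 0.084, 0.001]
ft_force: [0.9, 0.1, -0.1]
width: 85.0
```

Call:
{"name": "move_arm", "arguments": {
  "commands": [0,-0.04,0,0,0,-0.04,0,0,0,-0.04,0,0,0,-0.04,0,0,0,-0.04,0,0]
}}

```text
time: 43.5
tcp_pos: [550.3, -105.4, 178.5]
tool_rot: [3.14, 0.084, 0.002]
ft_force: [0.4, 0.6, 0.3]
width: 84.8
```

Call:
{"name": "move_arm", "arguments": {
  "commands": [0,-0.04,0,0,0,-0.04,0,0,0,-0.04,0,0,0,-0.04,0,0,0,-0.04,0,0]
}}

```text
time: 44.0
tcp_pos: [539.6, 94.4, 178.5]
tool_rot: [3.14, 0.084, 0.003]
ft_force: [0.6, 0.4, -1.1]
width: 84.9
```

```bash
python3 - <<'E'
from h import *
im=cams.capture('scene')['color'][:,:,::-1];tp=cams.capture('top')['color'][:,:,::-1]
a=cv2.resize(im[140:230,85:255],(780,413),interpolation=cv2.INTER_CUBIC)
b=cv2.resize(tp[180:250,300:450],(390,182),interpolation=cv2.INTER_CUBIC)
o=np.zeros((595,780,3),np.uint8);o[:413]=a;o[413:,:390]=b;cv2.imwrite('pics/f.png',o);cv2.imwrite('pics/f2.png',im)
E
```

```text
(no output)
```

View pics/f.png

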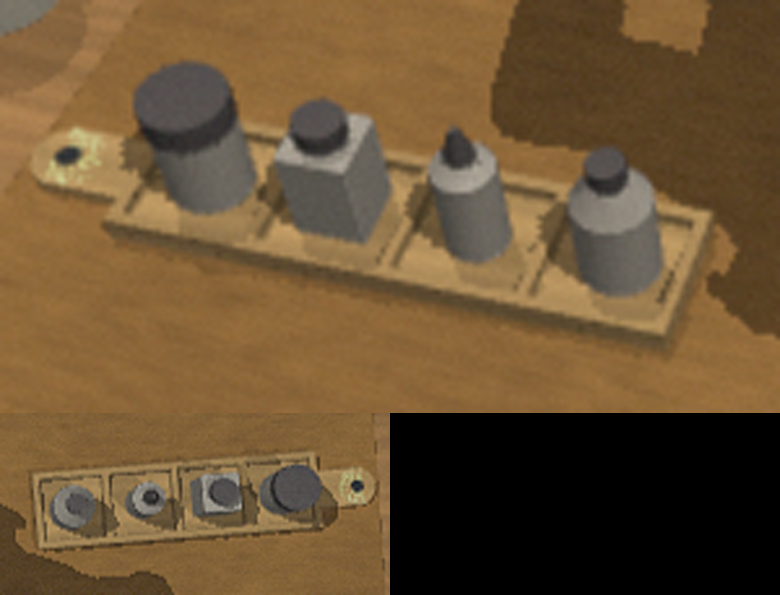

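View pics/f2.png

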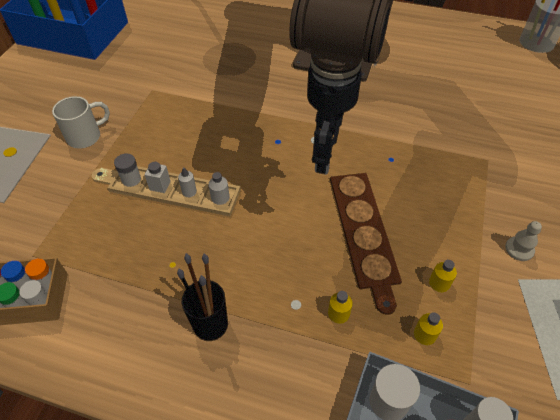

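All four stand inside their pockets: in the scene view wide is at (127,170), square at (157,178), slim at (187,183) and shoulder at (219,188). The slight lean in the picture is perspective. I'll let the arm settle, then hand in.

Call:
{"name": "move_arm", "arguments": {
  "commands": [0,0,0,0,0,0,0,0,0,0,0,0,0,0,0,0,0,0,0,0]
}}

```text
time: 44.6
tcp_pos: [539.9, 92.0, 177.4]
tool_rot: [-3.141, -0.082, 0.0]
ft_force: [0.2, 1.3, -0.3]
width: 85.0
```

```bash
python3 -c "
from station import ctrl
print(ctrl.hand_in())"
```

```text
the job is handed in; nothing more can be done
None
```

All four paint bottles are in the rack in reverse order, and the job was handed in at about 44.6 s of the 112 s allowed.

- **Order:** Starting from the pocket farthest from the rack's handle, they stand shouldered, slim, square, wide. On the board, the shouldered bottle had been nearest the handle and the wide pot farthest.
- **Handling:** I gripped each bottle across the row at 40 N. I lowered it until the wrist force showed light contact with the pocket floor (about 2–3 N), then released it and lifted straight up.
- **Last checks:** The final scene and top pictures show each bottle upright inside its own pocket, the four cork discs empty, and the yellow look-alikes where they were. The gripper was well clear of everything.
- **Disagreements:** The first top and wrist views differed by up to about 3 mm on bottle positions, except about 7 mm along the row on the slim bottle's nozzle. Later wrist views read 3–6 mm off. I used values close to the first two views, and all four grasps held. I judged that the bottles stand flat from the pictures and the contact forces, and did not measure it separately.

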